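Roll a mill jar up the loading chute onto the jar mill and shut the keeper

ROBOT

A 6-joint arm with a two-finger parallel gripper is mounted at the origin on the work surface. World frame = base frame: x ahead of the robot, y to its left, z up, the work surface at z = 0. Lengths are in m, angles in degrees, forces in N, time in s.
With the tool pointing down it reaches from about 0.35 to 0.8 m from the base axis. Payload 7.3 kg.
Tool frame: the origin (TCP) lies at the very end of the fingers, on their centre line; the grasp point (between the pads) lies 19 mm behind it; z points along the fingers, y is the line along which they close (so a half turn about z gives the same grasp; the last joint's range is limited). The gripper opens to 85 mm and grips with 20 to 120 N. Pads are 22 mm wide; open, the fingers measure 114 mm over their backs; the gripper's body (76 mm by 85 mm) begins 54 mm behind the grasp point. The pads swing forward as they close: fully open they stand 13 mm farther back than shut.
Start: joints at [55.061, 19.595, 87.324, -0, 73.075, -8.365], TCP at [0.235, 0.47, 0.231] pointing down, gripper open.
Joint ranges: [-145.02, 145.02], [-44.19, 115.74], [2.07, 154.8], [-57.11, 237.11], [16.16, 152.29], [-177.93, 177.93]. Speed limits (degrees/s): [147.25, 147.25, 180, 180, 180, 180].

INTERFACE

Orientations are given as a 3x3 rotation matrix whose columns are the frame's x, y, z axes.
In Python, from plant import readout, vision, r gives the robot as it stands.
- The arm moves only by the shell command python3 -m jog 'ROWS'. ROWS is JSON, one flat list of numbers, 7 for each row, row after row: the shift along the world's x, y, z in m, then the turn, a rotation vector about the world's x, y, z in rad, then the closure, from -1 (fully open) to 1 (shut). In form: [dx, dy, dz, rx, ry, rz, grip, dx, dy, dz, rx, ry, rz, grip, ...]. A call has 1 to 5 rows; each row shifts and turns the commanded pose from where the row before left it; what a row does not reach is not made up. A row lasts 1/12 s, in which the tool goes at most 41.7 mm and 7.16 degrees, less where a joint would pass 70% of its speed; a pose out of reach is approached as far as the arm can. A call is refused whole if a number of a shift passes 0.0417 or a number of a turn 0.125, either way. A call with a gripper value outside its range is refused whole. The fingers move at their own pace and stop on an object; the grip force is fixed at half the most. Time passes only in rows, so rows that do not move let the fingers close. It gives the time, the measured TCP pose, the force, the opening and the grip force at its end, in the units of the state.
- readout.read_state(): the state, without advancing time (a new reading comes with each control period).
- vision.camera(name): name is "scene" or "top" or "wrist"; returns the picture (480x640x3 uint8, red, green, blue); there is no depth.
- vision.camera_model(name): a dict with "camera_matrix" (3x3 intrinsics, pixels), "R" (3x3) and "t" (3): a world point X has camera coordinates R X + t. Camera axes: x right, y down, z forward; pixel columns grow to the right and rows downward; lengths in m; the calibration is good to about 2 mm. A picture is of the moment at which its call begins: read the wrist's pose just before it. camera_model takes no time and is no camera call; for the wrist camera it gives the pose at the moment of the call.
- r.finish_job(): hands the job in; it is judged then, once.
The state is a dict: "time_s": time; "qpos": joint angles; "qvel": joint speeds; "effort": joint torques, N m; "eef_pos": TCP position; "ee_rot": TCP orientation; "ft_force": force on the tool from outside, world axes, zero at the start; "ft_torque": the same for the moment, N m; "finger_gap": finger opening in m; "gripper_force": force on a finger pad.
Only numpy, scipy, OpenCV 4.12 (cv2) and the standard library are available. Lean on these libraries where they do the work, as an engineer would, in place of code of your own. Each camera call takes 0.05 s, during which the arm holds its last target. There are 200 camera calls.

TASK

Load the jar mill: with the fingertips push the white jar up its sloping loading chute, not letting it run back down, until it drops between the two rubber rollers, in front of the buffers, and stays there. Then push the open steel keeper bar round with a fingertip until it is fully shut across the top of the chute, behind the jar. Do not lift or knock the jar, and leave everything else on the bench where it is.

Things in the scene. Friction and masses are not known exactly. Their poses are not given: they have to be found in the camera images.
- mill: Bench jar mill, fixed; the whole machine is placed and turned anew each time. Origin on the bench below the middle between its two rollers; y is level and points uphill (chute, rollers, motor housing in turn), x level along the rollers, away from the robot, z up. Numbers in the other entries are in this frame, in mm. Base 200 wide (x), 460 long (y); bearing plates at x = +-72, 104 high.
- mill_chute_head (a point): Top edge of the chute floor, in its middle: y = -50, 79 high. The chute is a straight sheet-steel gutter sloping at 12 degrees, floor 124 wide between side walls (at x = +-64) that stand 22 above the floor.
- mill_chute_foot (a point): Low end of the chute floor, in its middle, at the inner face of the end lip: y = -262, 34 high. The lip is 3 thick and stands 15 above the floor.
- mill_idler (a point): Middle of the axis of the first (downhill) rubber roller: y = -31, 68 high, along x, 30 in diameter, turns freely. The second, stiff roller is its like at y = +31. The centre of the jar rises to about 128 over the first roller, then the jar drops home by itself.
- mill_seat (a point): Where the centre of the jar lies when it is home between the two rollers: y = 0, 119 high. The rubber buffers then clear it by about 4.
- mill_buffer (a point): Point midway between the faces of the two rubber buffers behind the jar: y = 49, 119 high (studs 22 across at x = +-32). The motor housing behind runs from y = 83 to 233, x = +-90, 143 high with a dial up to 161; belt guard on the robot's side at x = -99 to -129, y = -35 to 185, 105 high.
- mill_catch (a point): Top of the catch post into which the shut keeper points: x = -85, y = -54, 142 high (post 16 by 6).
- jar: White porcelain mill jar: glazed, slippery cylinder 90 mm in diameter, 110 long with its steel lid, 0.4 to 0.6 kg (pushing it up takes 1 to 15 N). Origin at its centre, own x = cylinder axis. It lies across the chute, so that it rolls along it; starts at rest against the low lip, centre at y = -239, 85 high, overhanging the lip by 10. Let go on the chute, it rolls back down.
- keeper (a joint): Angle of the keeper bar about its upright hinge, rad: 0 = wide open (bar pointing downhill and 15 degrees outward, away from the robot), 1.83 = fully shut (bar across the chute, pointing along the mill's -x, at y = -66). Seen from above it shuts clockwise. Stiff hinge: stays where it is left, takes about 1 N to move.
- keeper_hinge (a point): Hinge axis of the keeper, at mid-height of the bar: x = 88, y = -66, 130 high. The bar starts nearly open, its joint between 0 and 0.26.
- keeper_tip (a point): Free end of the keeper bar, 165 mm from the hinge axis, at mid-height. The bar is a flat steel strip standing on edge, 6 thick, 28 tall (116 to 144 above the bench); it swings level, over the chute's far wall (there under 100 high), and is pushed from its outer, downhill side.
- bowl: Bystander: small steel bowl, 110 mm wide, 45 mm high, on the bench on the far side of the mill. Origin at its underside.
- tape: Bystander: roll of paper tape lying flat, 100 mm across, 25 mm high, on the bench on the far side of the mill. Origin at its underside.
- pot_a: Bystander: small lidded glaze sample pot, 44 mm across, 58 mm high, standing on the bench beyond the low end of the chute. Origin at its underside.
- pot_b: Bystander: a second sample pot like pot_a, beside it. Origin at its underside.
- brush: Bystander: brush, 180 mm long, lying on the bench on the far side of the chute. Origin at its underside.
- knife: Bystander: flat glazing spatula, 190 mm long, lying beyond the motor housing. Origin at its underside.
- bucket: Bystander: open white tub, 144 mm across, 120 mm high, at the right of the bench. Origin at its underside.
- wrench: Bystander: wrench, 150 mm long, lying at the right of the bench. Origin at its underside.
Things that resemble listed ones, but are neither listed nor needed, are in the scene too. What is shaped like the jar but turquoise or yellow is not meant.

How it is judged:
By the outcome, as a careful person would: the job done as asked, in the order asked, and still so for the second after the job is handed in, with the robot touching nothing.
It also fails if it takes over 51 s, if anything falls off the work surface, if the arm or the gripper's body presses on something with over 40 N, if the wrist force passes 120 N, or if a joint passes its speed limit or range.

## Working session

There is one attempt and no reset: what is moved stays moved. The work goes in short steps, Python scripts to look and compute and a shell command to move; the robot and the scene stay as the last step left them, time stands still between calls to the robot, and variables do not carry over. Pictures are saved under pics/ and viewed, at most 10 in all, crops included, and the job is handed in when it is done.

```bash
ls; mkdir -p pics; python3 - <<'E'
from plant import readout, vision, r
import cv2
s=readout.read_state(); print(s)
for n in ["scene","top"]:
    cv2.imwrite(f"pics/{n}0.png",vision.camera(n)[:,:,::-1]); print(n,vision.camera_model(n))
E
```

```text
pics
{'time_s': 0.0, 'qpos': array([ 5.50608830e+01,  1.96371329e+01,  8.73773549e+01,  8.79515217e-04,
        7.30750952e+01, -8.36563957e+00]), 'qvel': array([ 0.10301581,  0.13148618, -0.03081185, -0.01698434, -0.02378177,
       -0.09860964]), 'effort': array([-5.48611006e-04, -4.33674645e+01, -2.46011513e+01, -2.84219811e-05,
        7.80406874e-03, -1.98702980e-05]), 'eef_pos': array([0.23460251, 0.46921591, 0.2306189 ]), 'ee_rot': array([[-8.94359298e-01,  4.47348436e-01, -9.07473747e-04],
       [ 4.47349291e-01,  8.94358424e-01, -1.27329991e-03],
       [ 2.41998066e-04, -1.54474535e-03, -9.99998778e-01]]), 'ft_force': array([-0.77928327,  1.08875387, -0.03089858]), 'ft_torque': array([-0.00781932, -0.00358311, -0.01687637]), 'gripper_force': 0.0, 'finger_gap': 0.0851607720735981}
scene {'camera_matrix': array([[434.00777807,   0.        , 325.38427021],
       [  0.        , 434.00777807, 242.73073191],
       [  0.        ,   0.        ,   1.        ]]), 'R': array([[ 0.05229076,  0.99844791,  0.01916901],
       [ 0.61194377, -0.01686784, -0.79072138],
       [-0.78917077,  0.05307778, -0.61187601]]), 't': array([ 0.02437336, -0.25907078,  1.59902756])}
top {'camera_matrix': array([[505.27881483,   0.        , 323.27505403],
       [  0.        , 505.27881483, 244.13847423],
       [  0.        ,   0.        ,   1.        ]]), 'R': array([[ 0.00746454, -0.9999703 , -0.00191718],
       [-0.98025825, -0.00693855, -0.19759965],
       [ 0.19758048,  0.00335432, -0.98028093]]), 't': array([-0.0390936 ,  0.54038139,  1.25499659])}
```

View pics/scene0.png

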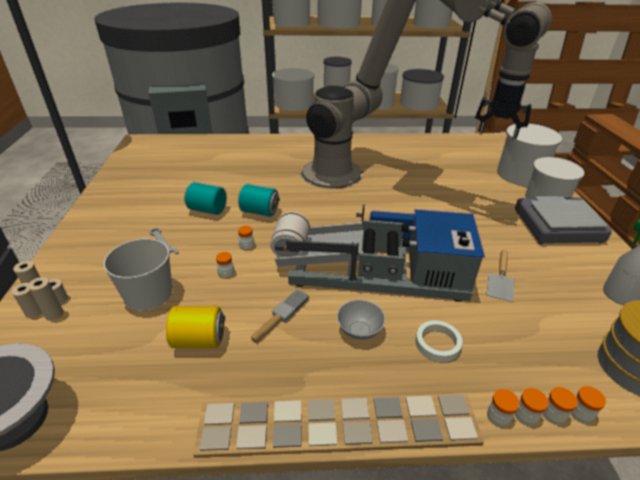

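View pics/top0.png

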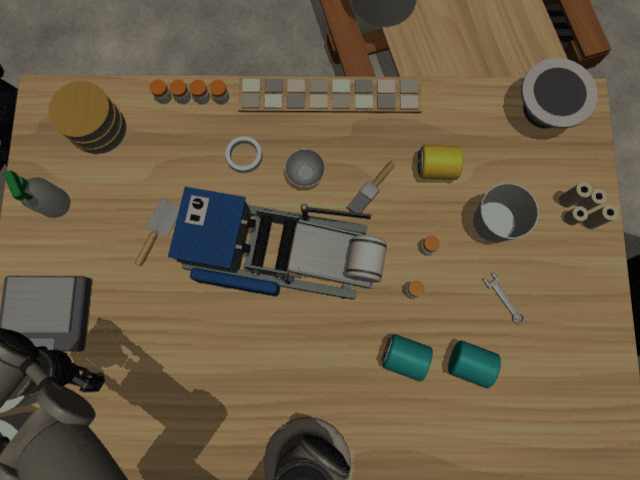

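Scene: the mill lies about along world +y, housing at the left of the top view (210,230), jar at (366,259), keeper hinge at (305,210), pots at (431,244) and (415,289). I'll enlarge the mill.

```bash
python3 - <<'E'
import cv2
im=cv2.imread("pics/top0.png")[180:310,170:400]
im=cv2.resize(im,None,fx=3.4,fy=3.4,interpolation=cv2.INTER_CUBIC)
im=cv2.convertScaleAbs(im,alpha=1.5)
cv2.imwrite("pics/topc.png",im)
E
```

```text
(no output)
```

View pics/topc.png

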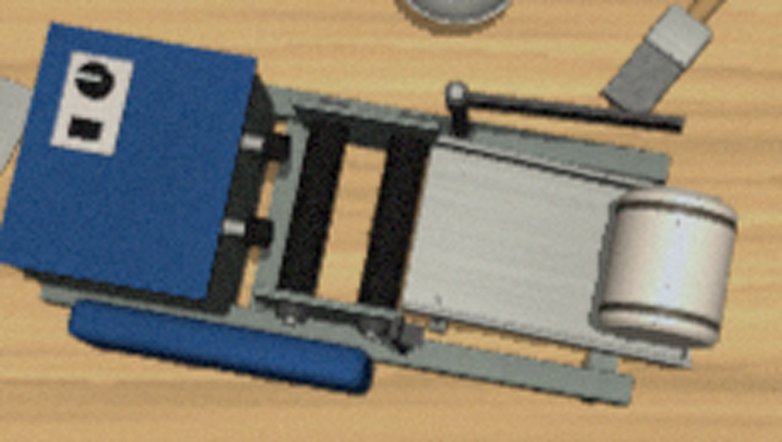

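```bash
cat > h.py <<'E'
import numpy as np
from plant import readout, vision, r
def proj(X,cm):
    p=cm["R"]@X+cm["t"]; q=cm["camera_matrix"]@p; return q[:2]/q[2]
def ray(px,z,cm):
    d=cm["R"].T@np.linalg.inv(cm["camera_matrix"])@np.array([*px,1.]); c=-cm["R"].T@cm["t"]
    return c+d*(z-c[2])/d[2]
def mill(p,P):
    c,s=np.cos(p[2]),np.sin(p[2]); P=np.asarray(P)/1000
    return np.array([p[0]+c*P[0]-s*P[1],p[1]+s*P[0]+c*P[1],P[2]])
E
python3 - <<'E'
from h import *
from scipy.optimize import least_squares
cm=vision.camera_model("top")
L=[((90,233,143),(50,22)),((90,83,143),(257,58)),((-90,83,143),(207,300)),((-90,233,143),(0,265)),((88,-66,146),(457,90)),((62,-50,79),(432,143)),((-62,-50,79),(403,308)),((0,-239,85+40),(672,265))]
px=lambda c:np.array(c)/3.4+np.array([170,180])
f=lambda p:np.concatenate([proj(mill(p,a),cm)-px(b) for a,b in L])
o=least_squares(f,[0.55,0,0.]);p=o.x
print(p,np.degrees(p[2]));print(o.fun.reshape(-1,2).round(1))
np.save("p.npy",p)
for n,a in dict(seat=(0,0,119),jar=(0,-239,85),hinge=(88,-66,130),head=(0,-50,79),foot=(0,-262,34),catch=(-85,-54,142)).items(): print(n,mill(p,a).round(4))
t=ray(px((682,125)),0.144,cm); h=mill(p,(88,-66,144)); d=t-h; c,s=np.cos(p[2]),np.sin(p[2])
dm=np.array([c*d[0]+s*d[1],-s*d[0]+c*d[1]]); print("tip",t,np.linalg.norm(dm), "keeper angle from -y outward deg",np.degrees(np.arctan2(dm[0],-dm[1])))
for n,q,z in (("potA",(431,240),.058),("potB",(415,287),.058)): print(n,ray(q,z,cm).round(3))
E
```

```text
[ 0.53712654  0.09032769 -0.16752656] -9.598564967040295
[[ 1.   0.3]
 [-0.3 -0.1]
 [-1.   0.1]
 [-1.3 -0.4]
 [ 0.3  1.1]
 [ 0.6  1.1]
 [ 0.1 -0.2]
 [ 0.7 -1.8]]
seat [0.5371 0.0903 0.119 ]
jar [ 0.4973 -0.1453  0.085 ]
hinge [0.6129 0.0106 0.13  ]
head [0.5288 0.041  0.079 ]
foot [ 0.4934 -0.168   0.034 ]
catch [0.4443 0.0513 0.142 ]
tip [ 0.59128647 -0.15014981  0.144     ] 0.1621733143194969 keeper angle from -y outward deg 1.9434846415922622
potA [ 0.553 -0.314  0.058]
potB [ 0.431 -0.269  0.058]
```

The mill pose fits to about a millimetre: yaw is -9.6 deg and the keeper is at about 0.23 rad. I'll go behind the jar with the fingers half spread across the chute.

```bash

R="silence"; 
python3 -m jog '[0.0125,-0.0345,0,0,0,-0.0637,-0.3,0.0125,-0.0345,0,0,0,-0.0637,-0.3,0.0125,-0.0345,0,0,0,-0.0637,-0.3,0.0125,-0.0345,0,0,0,-0.0637,-0.3,0.0125,-0.0345,0,0,0,-0.0637,-0.3]' >/dev/null
python3 -m jog '[0.0125,-0.0345,0,0,0,-0.0637,-0.3,0.0125,-0.0345,0,0,0,-0.0637,-0.3,0.0125,-0.0345,0,0,0,-0.0637,-0.3,0.0125,-0.0345,0,0,0,-0.0637,-0.3,0.0125,-0.0345,0,0,0,-0.0637,-0.3]' >/dev/null
python3 -m jog '[0.0125,-0.0345,0,0,0,-0.0637,-0.3,0.0125,-0.0345,0,0,0,-0.0637,-0.3,0.0125,-0.0345,0,0,0,-0.0637,-0.3,0.0125,-0.0345,0,0,0,-0.0637,-0.3,0.0125,-0.0345,0,0,0,-0.0637,-0.3]' >/dev/null
python3 -m jog '[0.0125,-0.0345,0,0,0,-0.0637,-0.3,0.0125,-0.0345,0,0,0,-0.0637,-0.3,0.0125,-0.0345,0,0,0,-0.0637,-0.3,0.0125,-0.0345,0,0,0,-0.0637,-0.3,0.0125,-0.0345,0,0,0,-0.0637,-0.3]'
cat >> h.py <<'E'
def show():
    p=np.load("p.npy"); s=readout.read_state(); e=s["eef_pos"]; c,si=np.cos(p[2]),np.sin(p[2]); d=e-np.array([p[0],p[1],0]); f=s["ft_force"]
    print("t",round(s["time_s"],2),"tcp",e.round(4),"mill mm",np.round([1e3*(c*d[0]+si*d[1]),1e3*(-si*d[0]+c*d[1]),1e3*e[2]],1),"yaw_y",np.degrees(np.arctan2(s["ee_rot"][1,1],s["ee_rot"][0,1])).round(1),"z",s["ee_rot"][:,2].round(3),"gap",round(s["finger_gap"],3),"F_mill",np.round([c*f[0]+si*f[1],-si*f[0]+c*f[1],f[2]],1))
E
python3 -c "from h import *; show()"
```

```text
time_s: 1.77
eef_pos: [0.4849, -0.2222, 0.2309]
ee_rot: [[0.17, 0.985, -0.001], [0.985, -0.17, 0.0], [0.0, -0.001, -1.0]]
ft_force: [1.1, 0.9, 0.8]
finger_gap: 0.0556
gripper_force: 0.0
t 1.77 tcp [ 0.4849 -0.2222  0.2309] mill mm [   0.6 -316.9  230.9] yaw_y -9.8 z [-0.001  0.    -1.   ] gap 0.056 F_mill [0.9 1.1 0.8]
```

```bash

python3 -m jog '[0,0,-0.032,0,0,0,-0.3,0,0,-0.032,0,0,0,-0.3,0,0,-0.032,0,0,0,-0.3,0,0,-0.032,0,0,0,-0.3,0,0,-0.03,0,0,0,-0.3]' >/dev/null
python3 -m jog '[0.0005,0.003,0,0,0,0,-0.3,0.0005,0.003,0,0,0,0,-0.3,0.0005,0.003,0,0,0,0,-0.3,0.0005,0.003,0,0,0,0,-0.3]' >/dev/null
python3 - <<'E'
from h import *; import cv2
show()
a=vision.camera("scene")[180:310,200:400,::-1]
cv2.imwrite("pics/s1.png",cv2.resize(a,None,fx=3.8,fy=3.8,interpolation=cv2.INTER_CUBIC))
E
```

```text
t 2.52 tcp [ 0.4881 -0.2087  0.0754] mill mm [   1.5 -303.    75.4] yaw_y -9.6 z [ 0.003 -0.002 -1.   ] gap 0.056 F_mill [0.4 0.1 0. ]
```

View pics/s1.png

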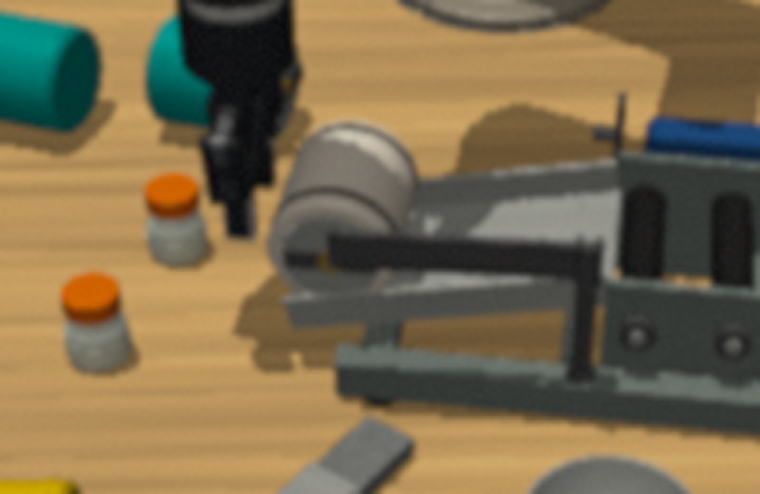

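The fingertips (crop 240,230) stand behind the jar at about mid-height with a small gap, clear of both pots. Now I'll close up to contact and begin rolling.

```bash

python3 -m jog '[0,0.002,0,0,0,0,-0.3,0,0.002,0,0,0,0,-0.3,0,0.002,0,0,0,0,-0.3,0,0.001,0,0,0,0,-0.3]' >/dev/null
python3 -c "from h import *; show()"
python3 -m jog '[0,0.001,0,0,0,0,-0.3,0,0.001,0,0,0,0,-0.3,0,0.001,0,0,0,0,-0.3]' >/dev/null
python3 -c "from h import *; show()"
python3 -m jog '[0.0003,0.002,0.0004,0,0,0,-0.3,0.0003,0.002,0.0004,0,0,0,-0.3,0.0005,0.003,0.0006,0,0,0,-0.3,0.0005,0.003,0.0006,0,0,0,-0.3,0.0005,0.003,0.0006,0,0,0,-0.3]' >/dev/null
python3 -c "from h import *; show()"
python3 -m jog '[0.0007,0.004,0.0009,0,0,0,-0.3,0.0007,0.004,0.0009,0,0,0,-0.3,0.0007,0.004,0.0009,0,0,0,-0.3,0.0007,0.004,0.0009,0,0,0,-0.3,0.0007,0.004,0.0009,0,0,0,-0.3]' >/dev/null
python3 -c "from h import *; show()"
```

```text
t 2.9 tcp [ 0.4869 -0.2012  0.0737] mill mm [  -0.9 -295.9   73.7] yaw_y -9.6 z [ 0.001 -0.    -1.   ] gap 0.056 F_mill [ 0.3 -0.3 -0.5]
t 3.15 tcp [ 0.4868 -0.1984  0.0733] mill mm [  -1.5 -293.1   73.3] yaw_y -9.6 z [-0.  0. -1.] gap 0.055 F_mill [-0.8 -0.2  0.8]
t 3.57 tcp [ 0.4891 -0.1853  0.0761] mill mm [  -1.4 -279.7   76.1] yaw_y -9.6 z [ 0. -0. -1.] gap 0.056 F_mill [-0.6 -2.7  1.1]
t 3.98 tcp [ 0.4925 -0.1649  0.0805] mill mm [  -1.4 -259.1   80.5] yaw_y -9.6 z [ 0. -0. -1.] gap 0.055 F_mill [-0.1 -4.   1.9]
```

```bash

python3 -m jog '[0.0007,0.004,0,0,0,0,-0.3,0.0007,0.004,0,0,0,0,-0.3,0.0007,0.004,0,0,0,0,-0.3,0.0007,0.004,0,0,0,0,-0.3,0.0007,0.004,0.0005,0,0,0,-0.3]' >/dev/null
python3 - <<'E'
from h import *; import cv2
show()
a=vision.camera("scene")[170:300,220:420,::-1]
cv2.imwrite("pics/s2.png",cv2.resize(a,None,fx=3.8,fy=3.8,interpolation=cv2.INTER_CUBIC))
E
```

```text
t 4.4 tcp [ 0.4959 -0.145   0.0808] mill mm [  -1.4 -238.9   80.8] yaw_y -9.6 z [-0.  0. -1.] gap 0.056 F_mill [-0.1 -2.8  0.7]
```

View pics/s2.png

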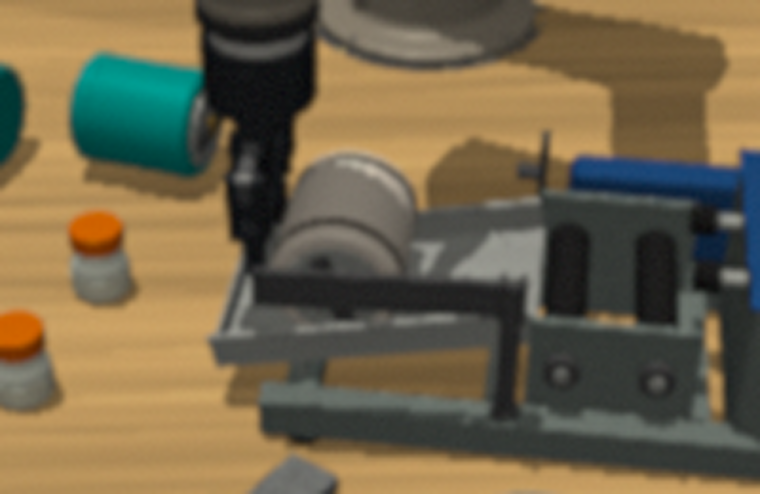

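The jar rolls up squarely ahead of the fingertips (crop 345,220) and has left the lip. I'll continue up the slope.

```bash

python3 -m jog '[0.0008,0.005,0.0011,0,0,0,-0.3,0.0008,0.005,0.0011,0,0,0,-0.3,0.0009,0.005,0.0011,0,0,0,-0.3,0.0008,0.005,0.0011,0,0,0,-0.3,0.0009,0.005,0.0011,0,0,0,-0.3]' >/dev/null
python3 -m jog '[0.0008,0.005,0.0011,0,0,0,-0.3,0.0008,0.005,0.0011,0,0,0,-0.3,0.0009,0.005,0.0011,0,0,0,-0.3,0.0008,0.005,0.0011,0,0,0,-0.3,0.0009,0.005,0.0011,0,0,0,-0.3]' >/dev/null
python3 -c "from h import *; show()"
python3 -m jog '[0.0008,0.005,0.0011,0,0,0,-0.3,0.0008,0.005,0.0011,0,0,0,-0.3,0.0009,0.005,0.0011,0,0,0,-0.3,0.0008,0.005,0.0011,0,0,0,-0.3,0.0009,0.005,0.0011,0,0,0,-0.3]' >/dev/null
python3 -m jog '[0.0008,0.005,0.0011,0,0,0,-0.3,0.0008,0.005,0.0011,0,0,0,-0.3,0.0009,0.005,0.0011,0,0,0,-0.3,0.0008,0.005,0.0011,0,0,0,-0.3,0.0009,0.005,0.0011,0,0,0,-0.3]' >/dev/null
python3 -c "from h import *; show()"
```

```text
t 5.28 tcp [ 0.5044 -0.0949  0.092 ] mill mm [  -1.4 -188.1   92. ] yaw_y -9.6 z [ 0.  0. -1.] gap 0.056 F_mill [ 0.4 -2.8  0.7]
t 6.12 tcp [ 0.5128 -0.0449  0.103 ] mill mm [  -1.5 -137.4  103. ] yaw_y -9.6 z [-0. -0. -1.] gap 0.056 F_mill [-0.5 -3.1  1.2]
```

```bash

python3 -m jog '[0.0007,0.004,0.0009,0,0,0,-0.3,0.0007,0.004,0.0009,0,0,0,-0.3,0.0007,0.004,0.0009,0,0,0,-0.3,0.0007,0.004,0.0009,0,0,0,-0.3,0.0007,0.004,0.0009,0,0,0,-0.3]' >/dev/null
python3 -m jog '[0.0005,0.003,0.0006,0,0,0,-0.3,0.0005,0.003,0.0006,0,0,0,-0.3,0.0005,0.003,0.0006,0,0,0,-0.3,0.0005,0.003,0.0006,0,0,0,-0.3,0.0005,0.003,0.0006,0,0,0,-0.3]' >/dev/null
python3 -c "from h import *; show()"
python3 -m jog '[0.0005,0.003,0.0002,0,0,0,-0.3,0.0005,0.003,0.0002,0,0,0,-0.3,0.0005,0.003,0.0002,0,0,0,-0.3]' >/dev/null
python3 -c "from h import *; show()"
python3 -m jog '[0.0005,0.003,0,0,0,0,-0.3,0.0005,0.003,0,0,0,0,-0.3,0.0005,0.003,0,0,0,0,-0.3]' >/dev/null
python3 -c "from h import *; show()"
python3 -m jog '[0.0004,0.002,0,0,0,0,-0.3,0.0003,0.002,0,0,0,0,-0.3,0.0003,0.002,0,0,0,0,-0.3]' >/dev/null
python3 - <<'E'
from h import *; import cv2
show()
a=vision.camera("scene")[170:300,280:480,::-1]
cv2.imwrite("pics/s3.png",cv2.resize(a,None,fx=3.8,fy=3.8,interpolation=cv2.INTER_CUBIC))
E
```

```text
t 6.95 tcp [ 0.5187 -0.0101  0.1104] mill mm [  -1.5 -102.1  110.4] yaw_y -9.6 z [-0. -0. -1.] gap 0.055 F_mill [-0.  -2.3 -0.3]
t 7.2 tcp [ 0.5202 -0.001   0.111 ] mill mm [ -1.4 -92.9 111. ] yaw_y -9.6 z [-0.  0. -1.] gap 0.056 F_mill [-0.  -1.4  0.7]
t 7.45 tcp [0.5218 0.0081 0.1109] mill mm [ -1.4 -83.6 110.9] yaw_y -9.6 z [ 0.  0. -1.] gap 0.055 F_mill [-0.1 -0.8  0.2]
t 7.7 tcp [0.5228 0.0139 0.111 ] mill mm [ -1.4 -77.8 111. ] yaw_y -9.6 z [ 0.  0. -1.] gap 0.056 F_mill [ 0.5 -0.3 -0.3]
```

View pics/s3.png

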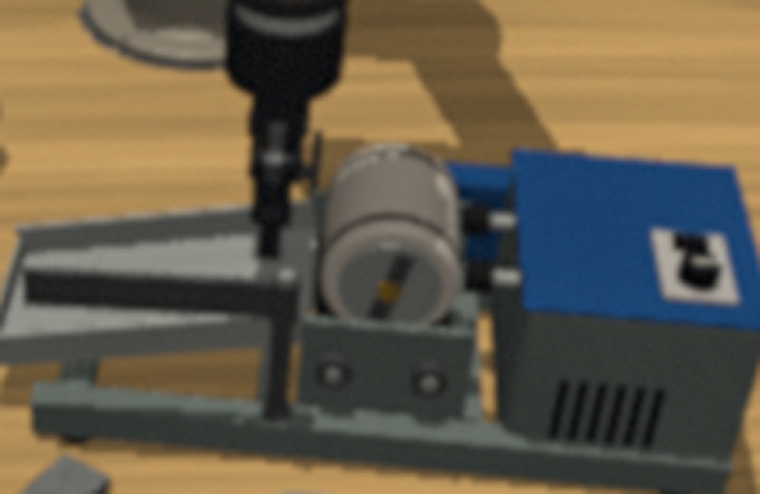

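The jar sits home between the rollers, in front of the buffers (crop 395,235), and the fingers are off it. I'll back off, rise, close the fingers and go to the far side of the keeper.

```bash

python3 -m jog '[0,0,0,0,0,0,-0.3,0,0,0,0,0,0,-0.3,-0.0025,-0.015,0,0,0,0,-0.3,-0.0025,-0.015,0,0,0,0,-0.3,0,0,0.02,0,0,0,-0.3]' >/dev/null
python3 -m jog '[0,0,0.03,0,0,0,1,0,0,0.03,0,0,0,1,0,0,0,0,0,0,1]' >/dev/null
python3 -m jog '[0.025,-0.02,0,0,0,0,1,0.025,-0.02,0,0,0,0,1,0.025,-0.02,0,0,0,0,1,0.025,-0.02,0,0,0,0,1,0.025,-0.02,0,0,0,0,1]' >/dev/null
python3 -m jog '[0,0,0,0,0,0,1,0,0,0,0,0,0,1]' >/dev/null
python3 - <<'E'
from h import *; import cv2
show()
cv2.imwrite("pics/t2.png",cv2.resize(vision.camera("top")[170:300,200:400,::-1],None,fx=3.8,fy=3.8,interpolation=cv2.INTER_CUBIC))
E
```

```text
t 9.0 tcp [ 0.6431 -0.1176  0.1894] mill mm [ 139.1 -187.4  189.4] yaw_y -9.7 z [-0.001  0.    -1.   ] gap 0.0 F_mill [-0.1  0.8  0.3]
```

View pics/t2.png

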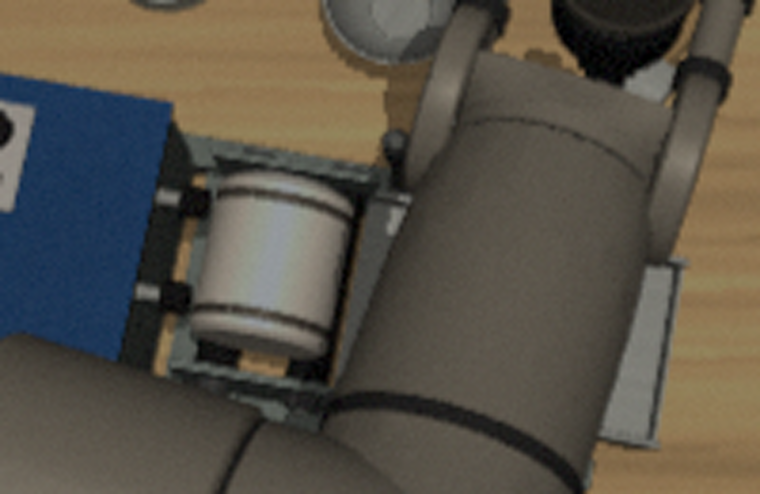

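The top view shows the jar resting between the rollers (crop 275,260), with the arm hiding the keeper. Next: waypoints for sweeping the bar.

```bash
python3 - <<'E'
from h import *
p=np.load("p.npy"); c,s=np.cos(p[2]),np.sin(p[2])
H=np.array([88,-66]); prev=np.array([139.1,-187.4])
for f in [-2,8,18,28,38,48,58,68,78,84,88,90]:
    a=np.radians(f); u=np.array([-np.sin(a),-np.cos(a)]); n=np.array([-np.cos(a),np.sin(a)])
    w=H+120*u-n*(3+14.5*abs(np.cos(a))+11*abs(np.sin(a))); d=w-prev; prev=w
    print(f,w.round(0),"d_world mm",np.round([c*d[0]-s*d[1],s*d[0]+c*d[1]],1))
E
```

```text
-2 [ 110. -185.] d_world mm [-28.3   6.9]
8 [  90. -187.] d_world mm [-20.1   1.2]
18 [  70. -186.] d_world mm [-19.4   4.4]
28 [  50. -182.] d_world mm [-18.9   7.8]
38 [  31. -174.] d_world mm [-17.7  11.3]
48 [  13. -162.] d_world mm [-15.8  14.6]
58 [  -3. -147.] d_world mm [-13.2  17.7]
68 [ -16. -128.] d_world mm [-9.9 20.3]
78 [ -26. -107.] d_world mm [-6.  22.2]
84 [-30. -94.] d_world mm [-1.5 13.9]
88 [-31. -85.] d_world mm [-0.1  9.4]
90 [-32. -80.] d_world mm [0.2 4.7]
```

```bash

python3 -m jog '[0,0,-0.034,0,0,0,1,0,0,-0.034,0,0,0,1,0,0,0,0,0,0,1]' >/dev/null
python3 -c "from h import *; show()"
```

```text
t 9.3 tcp [ 0.6382 -0.1144  0.1166] mill mm [ 133.8 -185.   116.6] yaw_y -9.5 z [-0.012  0.004 -1.   ] gap 0.0 F_mill [-1.5  0.4 -1.3]
```

```bash

python3 -m jog '[-0.004,0.001,0.001,0,0,0,1,-0.006,0.0015,0,0,0,0,1,-0.006,0.0015,0,0,0,0,1,-0.006,0.0015,0,0,0,0,1,-0.006,0.0015,0,0,0,0,1]' >/dev/null
python3 -c "from h import *; show()"
python3 -m jog '[-0.005,0.0003,0,0,0,0,1,-0.005,0.0003,0,0,0,0,1,-0.005,0.0003,0,0,0,0,1,-0.005,0.0003,0,0,0,0,1]' >/dev/null
python3 -c "from h import *; show()"
python3 -m jog '[-0.0049,0.0011,0,0,0,0,1,-0.0049,0.0011,0,0,0,0,1,-0.0048,0.0011,0,0,0,0,1,-0.0048,0.0011,0,0,0,0,1]' >/dev/null
python3 - <<'E'
from h import *; import cv2
show()
cv2.imwrite("pics/s4.png",cv2.resize(vision.camera("scene")[150:300,240:440,::-1],None,fx=3.8,fy=3.8,interpolation=cv2.INTER_CUBIC))
E
```

```text
t 9.72 tcp [ 0.6147 -0.1094  0.1258] mill mm [ 109.8 -184.   125.8] yaw_y -9.6 z [ 0.003 -0.001 -1.   ] gap 0.0 F_mill [0.4 0.6 0.2]
t 10.05 tcp [ 0.5944 -0.1082  0.1242] mill mm [  89.5 -186.2  124.2] yaw_y -9.6 z [ 0. -0. -1.] gap 0.0 F_mill [0.6 1.5 0.5]
t 10.38 tcp [ 0.5749 -0.1037  0.1239] mill mm [  69.6 -185.   123.9] yaw_y -9.6 z [-0. -0. -1.] gap 0.0 F_mill [ 0.9 -0.8 -0.2]
```

View pics/s4.png

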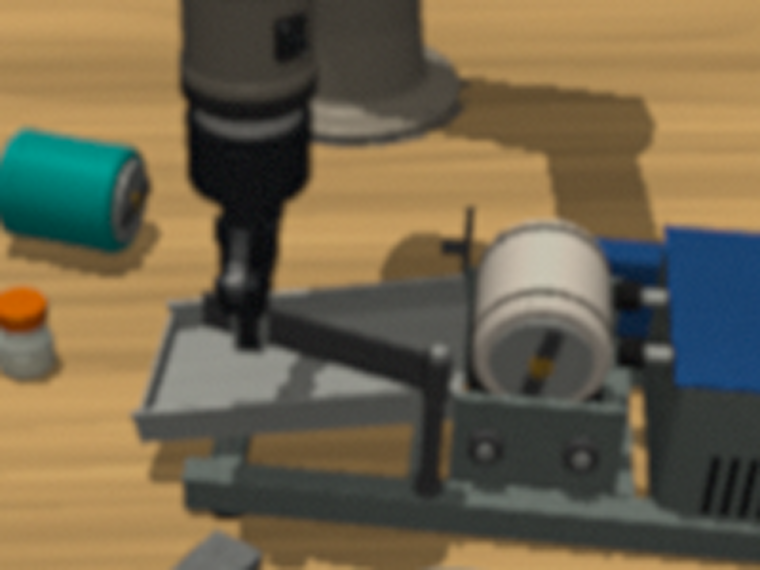

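The closed fingertips (crop 248,320) are on the bar's outer side and the bar is turning in; the jar has not moved. Continuing the sweep.

```bash

python3 -m jog '[-0.0047,0.0019,0,0,0,0,1,-0.0047,0.0019,0,0,0,0,1,-0.0047,0.002,0,0,0,0,1,-0.0048,0.002,0,0,0,0,1]' >/dev/null
python3 -m jog '[-0.0044,0.0028,0,0,0,0,1,-0.0044,0.0028,0,0,0,0,1,-0.0044,0.0028,0,0,0,0,1,-0.0045,0.0029,0,0,0,0,1]' >/dev/null
python3 -c "from h import *; show()"
python3 -m jog '[-0.004,0.0036,0,0,0,0,1,-0.004,0.0036,0,0,0,0,1,-0.0039,0.0037,0,0,0,0,1,-0.0039,0.0037,0,0,0,0,1]' >/dev/null
python3 -m jog '[-0.0033,0.0044,0,0,0,0,1,-0.0033,0.0044,0,0,0,0,1,-0.0033,0.0044,0,0,0,0,1,-0.0033,0.0045,0,0,0,0,1]' >/dev/null
python3 -c "from h import *; show()"
python3 -m jog '[-0.0025,0.005,0,0,0,0,1,-0.0025,0.005,0,0,0,0,1,-0.0025,0.0051,0,0,0,0,1,-0.0024,0.0052,0,0,0,0,1]' >/dev/null
python3 -m jog '[-0.0015,0.0045,0,0,0,0,1,-0.0015,0.0045,0,0,0,0,1,-0.0015,0.0045,0,0,0,0,1,-0.0015,0.0045,0,0,0,0,1,0,0.0042,0,0,0,0,1]' >/dev/null
python3 -c "from h import *; show()"
```

```text
t 11.1 tcp [ 0.5383 -0.0844  0.1241] mill mm [  30.3 -172.1  124.1] yaw_y -9.6 z [ 0. -0. -1.] gap -0.0 F_mill [ 1.7 -0.4  0. ]
t 11.77 tcp [ 0.5094 -0.052   0.124 ] mill mm [  -3.6 -145.   124. ] yaw_y -9.6 z [ 0. -0. -1.] gap 0.0 F_mill [ 0.1 -0.1 -0.3]
t 12.52 tcp [ 0.4934 -0.0094  0.124 ] mill mm [ -26.5 -105.7  124. ] yaw_y -9.6 z [-0.  0. -1.] gap -0.0 F_mill [-0.4 -0.6  0.1]
```

```bash

python3 -m jog '[-0.0005,0.0045,0,0,0,0,1,-0.0004,0.0045,0,0,0,0,1,0,0.0045,0,0,0,0,1,0,0.0035,0,0,0,0,1]' >/dev/null
python3 -c "from h import *; show()"
python3 -m jog '[0,0.0015,0,0,0,0,1,0,0.0015,0,0,0,0,1]' >/dev/null
python3 -c "from h import *; show()"
python3 -m jog '[0,0.0015,0,0,0,0,1,0,0.001,0,0,0,0,1]' >/dev/null
python3 - <<'E'
from h import *; import cv2
show()
cv2.imwrite("pics/t3.png",cv2.resize(vision.camera("top")[170:300,200:400,::-1],None,fx=3.8,fy=3.8,interpolation=cv2.INTER_CUBIC))
cv2.imwrite("pics/s5.png",cv2.resize(vision.camera("scene")[170:300,260:460,::-1],None,fx=3.8,fy=3.8,interpolation=cv2.INTER_CUBIC))
E
```

```text
t 12.85 tcp [0.493  0.0076 0.124 ] mill mm [-29.7 -88.9 124. ] yaw_y -9.6 z [ 0.  0. -1.] gap 0.0 F_mill [ 0.8 -0.5  0.2]
t 13.02 tcp [0.493  0.0103 0.124 ] mill mm [-30.2 -86.3 124. ] yaw_y -9.6 z [ 0. -0. -1.] gap 0.0 F_mill [ 0.5 -0.5 -0.4]
t 13.18 tcp [0.493  0.0127 0.124 ] mill mm [-30.6 -83.9 124. ] yaw_y -9.6 z [ 0. -0. -1.] gap -0.0 F_mill [ 0.4 -0.3 -0.3]
```

```bash

python3 -m jog '[0,0.001,0,0,0,0,1,0,0.001,0,0,0,0,1]' >/dev/null
python3 -c "from h import *; show()"
python3 -m jog '[0,0.001,0,0,0,0,1,0,0.001,0,0,0,0,1]' >/dev/null
python3 -c "from h import *; show()"
python3 -m jog '[0,0.001,0,0,0,0,1,0,0.0005,0,0,0,0,1]' >/dev/null
python3 -c "from h import *; show()"
```

```text
t 13.45 tcp [0.493  0.0145 0.124 ] mill mm [-30.9 -82.1 124. ] yaw_y -9.6 z [ 0. -0. -1.] gap 0.0 F_mill [ 0.6 -0.5  0.8]
t 13.62 tcp [0.493  0.0166 0.124 ] mill mm [-31.2 -80.1 124. ] yaw_y -9.6 z [ 0. -0. -1.] gap 0.0 F_mill [ 0.4 -1.  -1. ]
t 13.78 tcp [0.493  0.0182 0.124 ] mill mm [-31.5 -78.5 124. ] yaw_y -9.6 z [ 0. -0. -1.] gap 0.0 F_mill [0.3 0.2 0.9]
```

```bash

python3 -m jog '[0,0.001,0,0,0,0,1,0,0.0005,0,0,0,0,1]' >/dev/null
python3 -c "from h import *; show()"
python3 -m jog '[0,0.001,0,0,0,0,1,0,0.0005,0,0,0,0,1]' >/dev/null
python3 -c "from h import *; show()"
python3 - <<'E'
from h import *; import cv2
a=vision.camera("scene")[175:275,320:440,::-1]
cv2.imwrite("pics/s6.png",cv2.resize(a,None,fx=5.8,fy=5.8,interpolation=cv2.INTER_CUBIC))
E
```

```text
t 13.95 tcp [0.493  0.0184 0.1241] mill mm [-31.5 -78.2 124.1] yaw_y -9.5 z [ 0.    -0.002 -1.   ] gap -0.0 F_mill [ 2.  -9.2 -0.4]
t 14.12 tcp [0.493  0.0185 0.1241] mill mm [-31.5 -78.1 124.1] yaw_y -9.5 z [-0.    -0.005 -1.   ] gap -0.0 F_mill [  1.3 -15.4  -0.2]
```

View pics/s6.png

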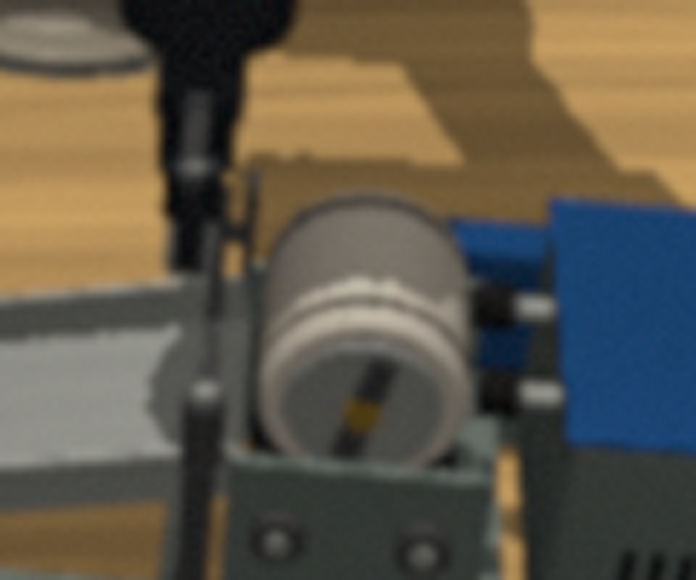

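The force jumped to 15 N with no further travel: the keeper is on its stop, across the chute behind the jar (bar at crop x≈210), and the jar is home. I'll back off and check once.

```bash

python3 -m jog '[0,-0.005,0,0,0,0,1,-0.002,-0.012,0,0,0,0,1,-0.003,-0.02,0,0,0,0,1,0,0,0.03,0,0,0,1,0,0,0.04,0,0,0,1]' >/dev/null
python3 -m jog '[0,-0.035,0.03,0,0,0,1,0,-0.035,0,0,0,0,1,0,-0.035,0,0,0,0,1,0,-0.035,0,0,0,0,1,0,-0.035,0,0,0,0,1]' >/dev/null
python3 -m jog '[0,-0.035,0,0,0,0,1,0,-0.035,0,0,0,0,1,0,-0.035,0,0,0,0,1,0,0,0,0,0,0,1,0,0,0,0,0,0,1]' >/dev/null
python3 - <<'E'
from h import *; import cv2
show(); p=np.load("p.npy")
a=vision.camera("scene")[150:310,220:480,::-1]; t=vision.camera("top"); b=t[170:310,170:430,::-1]
f=lambda i:cv2.resize(i,None,fx=2.0,fy=2.0,interpolation=cv2.INTER_CUBIC)
cv2.imwrite("pics/end.png",np.vstack([f(a),f(b)]))
cm=vision.camera_model("top")
print("expected crop px: shut tip",2*(proj(mill(p,(-77,-66,144)),cm)-[170,170])+[0,320],"hinge",2*(proj(mill(p,(88,-66,144)),cm)-[170,170])+[0,320])
E
```

```text
t 15.42 tcp [ 0.4875 -0.2938  0.2205] mill mm [  15.1 -387.1  220.5] yaw_y -9.7 z [-0.     0.001 -1.   ] gap 0.0 F_mill [-0.3  0.4  0.4]
expected crop px: shut tip [244.3002198  527.37823605] hinge [269.42225851 395.50149911]
```

View pics/end.png

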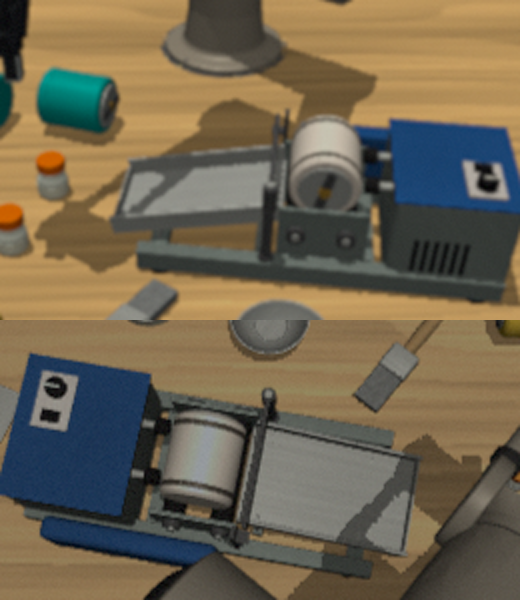

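The jar is home, and the keeper runs from the hinge (268,397) to about (240,540) across the chute head and into the catch. Pots, brush and bowl have not moved, and the robot touches nothing.

```bash
python3 -c "from plant import r; print(r.finish_job())"
```

```text
the job is handed in; nothing more can be done
None
```

The jar is seated between the rollers and the keeper is pushed to its stop across the chute behind it. The job was handed in at about 15.5 s, with the robot clear and the bystanders in view unmoved.

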